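# Fit the condenser lens barrel into its carrier

## Task

Take the dust cap out of the bore of the carrier block and stand it upright, head up, on the narrow raised rail beside the cap already there. Then fit the lens barrel that belongs in the bore, the middle-sized one of the three, sliding it down in hand, feeling for the entry if it catches, until its collar sits fully home on the block, and let go. Leave the other two barrels and the other cap where they stand.

Things in the scene. Friction and masses are not known exactly. Their poses are not given: they have to be found in the camera images.
- bore_mouth (a point): centre of the bore's mouth in the top of the carrier, a fixed aluminium block 90 x 90 mm, 50 mm high, on a low steel foot plate 130 mm long; small thumbscrews stick out 20 mm at two sides, 20 mm below the top. Bore vertical, 37 mm across, 40 mm deep, blind, mouth chamfer 1.5 mm. z up, x along the foot plate. At the start the dust cap sits in it.
- cap_center (a point): dust cap, black plastic, about 40 g, round: head 42 mm across, 22 mm high, over a spigot 33 mm across, 14 mm long; 36 mm in all. The point is its centre, 18 mm above the spigot's foot, 4 mm above the head's underside; z out of the head. At the start the spigot is loosely in the bore, the head on the block; it lifts straight out and stands on its spigot.
- rail_top (a point): centre of the top of the fixed cap rail: a level aluminium bar 24 mm wide, 180 mm long, its top 70 mm above the table, on two posts over a black foot 60 mm wide. x across the bar, y along it, z up. The other cap stands on its middle line, at most 65 mm from the middle; the longer free stretch always has room for one more cap.
- other_cap_center (a point): a second dust cap of the same shape and size, standing upright on its spigot on the rail; the point is its centre, half-way up. Not to be disturbed.
- barrel_center (a point): lens barrel to fit, about 160 g, round, upright on the table: from below, bare aluminium shank 36 mm across, 30 mm long, 2 mm chamfer at its foot; black collar 48 mm across, 6 mm high; black ribbed grip 42 mm across, 30 mm high, lens on top; 66 mm in all. The point is its centre, 33 mm above the foot, 3 mm above the collar's underside (so 3 mm above the mouth when home); z up.
- slim_barrel_center (a point): another barrel of the same kind, slimmer and taller: shank 26 mm, collar 38 mm, grip 32 mm across, 84 mm high; the point is its centre, half-way up. Does not belong in this bore; not to be disturbed.
- wide_barrel_center (a point): another barrel of the same kind, wider and lower: shank 48 mm, collar 60 mm, grip 54 mm across, 50 mm high; the point is its centre, half-way up. Does not belong in this bore; not to be disturbed.
Not all that is in view belongs to the job. Leave any orange look-alike of the part that bears rail_top alone.

How it is judged:
By the outcome, as a careful person would: the job done as asked, in the order asked, and still so for the second after the job is handed in, with the robot touching nothing.
It also fails if it takes over 61 s, if anything falls off the work surface, if the arm or the gripper's body presses on something with over 40 N, if the wrist force passes 120 N, or if a joint passes its speed limit or range.

## Robot

A 6-joint arm with a two-finger parallel gripper is mounted at the origin on the work surface. World frame = base frame: x ahead of the robot, y to its left, z up, the work surface at z = 0. Lengths are in m, angles in rad, forces in N, time in s.
With the tool pointing down it reaches from about 0.325 to 0.775 m from the base axis. Payload 5.5 kg.
Tool frame: the origin (TCP) lies midway between the tips of the shut fingers; the grasp point (between the pads) lies 19 mm behind it (env.tcp_to_grasp is the distance from the TCP to the grasp point, in m); z points along the fingers, y is the line along which they close (so a half turn about z gives the same grasp; the last joint's range is limited). The gripper opens to 88 mm and grips with 3 to 60 N. Pads are 20 mm wide; open, the fingers measure 115 mm over their backs; the gripper's body (75 mm by 178 mm) begins 61 mm behind the grasp point.
Start: joints at [-1.384, 0.091, 1.231, -0, 1.82, -0.057], TCP at [0.145, -0.582, 0.223] pointing down, gripper open.
Joint ranges: [-2.87, 2.87], [-0.86, 2.18], [0.17, 2.46], [-1.51, 4.65], [0.06, 2.69], [-2.65, 2.65]. Speed limits (rad/s): [2.57, 2.57, 3.01, 3.14, 3.14, 3.14].

## Interface

Orientations are given as a unit quaternion [x, y, z, w].
In Python, from bench import sense, vision, sign_off, boxes_of, outline_of, env gives the robot as it stands.
- The arm moves only by the tool play_rows, never from a script. Its argument "plan" is a list of rows, each a list of 3 entries, a list of its own where there are three numbers: the gripper's target within -1 to 1 (fully open at 1, half-way at 0, shut at -1), then the shift along the tool's x, y, z as a fraction of full scale, then the turn, a rotation vector about the tool's x, y, z as a fraction of full scale. In form: [[hand, [x, y, z], [rx, ry, rz]], ...]. A call has 1 to 12 rows; each row is the pose to reach, as a shift and turn from the pose commanded when the call began, along the tool's axes at that moment; what a row does not reach only later rows make up. Full scale, the value 1, is 0.5 m for a shift and 0.5 rad for a turn. A row lasts 1/8 s, in which the tool goes at most 62.5 mm and 10.7 degrees, less where a joint would pass 70% of its speed; a pose out of reach is approached as far as the arm can. A call with a number of a shift or a turn outside -1 to 1 is refused whole. A call with a gripper value outside its range is refused whole. The fingers move at their own pace and stop on an object; "grip_force" is the grip in N (left out, the last holds). Time passes only in rows, so rows that repeat a pose let the fingers close. It gives the time, the measured TCP pose, the force, the opening and the grip force at its end, in the units of the state.
- sense(): the state, without advancing time (a new reading comes with each control period).
- vision.camera(name): name is "side" or "top" or "wrist"; returns the picture (384x512x3 uint8, blue, green, red); there is no depth.
- vision.camera_info(name): a dict with "fx", "fy", "cx", "cy" (pixels), "D" ([k1, k2, p1, p2, k3] as OpenCV has them; the pictures are not rectified), "xyz" and "attitude" of the camera in the world. Camera axes: x right, y down, z forward; pixel columns grow to the right and rows downward; lengths in m; the calibration is good to about 2 mm. A picture is of the moment at which its call begins: read the wrist's pose just before it. camera_info takes no time and is no camera call; for the wrist camera it gives the pose at the moment of the call.
- sign_off(): hands the job in; it is judged then, once.
Trained networks look in the newest picture that a camera, given by its name, has taken for a name from the list of things; names that differ only in an ending like _2 or _b are one class to them, and where a whole thing is asked for, a point or a joint stands for the part that bears it (a point fixed in the world has none). Each returns a list of dicts, best first, with "score" (0 to 1); they miss things now and then, are a little off and sometimes report something else, mostly with a low value. They report only what shows in the picture. A call takes as long as a camera call. They do not tell look-alikes from the thing itself.
- boxes_of(camera, name): "xyz" ([x, y, z] in m, in the coordinates of the camera as it stood for that picture, good to about 4 mm: the middle of the surface that is visible of it).
- outline_of(camera, name): "mask" (384x512 bool, what is visible of it).
The state is a dict: "time_s": time; "joint_pos": joint angles; "joint_vel": joint speeds; "tau": joint torques, N m; "ee_pos": TCP position; "tcp_rot": TCP orientation; "ft_force": force on the tool from outside, world axes, zero at the start; "ft_torque": the same for the moment, N m; "finger_gap": finger opening in m; "finger_force": force on a finger pad.
Only numpy, scipy, OpenCV 4.12 (cv2) and the standard library are available. Lean on these libraries where they do the work, as an engineer would, in place of code of your own. Each camera call takes 0.05 s, during which the arm holds its last target. There are 200 camera calls.

## Working session

There is one attempt and no reset: what is moved stays moved. The work goes in short steps, Python scripts to look and compute and a tool call to move; the robot and the scene stay as the last step left them, time stands still between calls to the robot, and variables do not carry over. Pictures are saved under pics/ and viewed, at most 12 in all, crops included, and the job is handed in when it is done.

Besides the shell and the picture viewer there is one more tool, called after ">>>" as a command line: name --argument value ..., lists and objects as JSON in quotes. play_rows: Moves the arm, as the interface text tells. Shift numbers are shares of 0.5 m and turn numbers shares of 0.5 rad, none past 1 either way. Its arguments: {"type":"object","properties":{"plan":{"type":"array"},"grip_force":{"type":"number"}},"required":["plan"]}

```bash
mkdir -p pics
cat > h.py <<'E'
import numpy as np, cv2
from scipy.spatial.transform import Rotation as R
from bench import sense, vision, boxes_of, outline_of, env
def world(cam,info,p): 
    return R.from_quat(info["attitude"]).apply(p)+np.array(info["xyz"])
def ray(info,uv):
    K=np.array([[info["fx"],0,info["cx"]],[0,info["fy"],info["cy"]],[0,0,1.]])
    p=cv2.undistortPoints(np.array([[uv]],float),K,np.array(info["D"],float))[0,0]
    return np.array(info["xyz"]),R.from_quat(info["attitude"]).apply([p[0],p[1],1])
def atz(info,uv,z):
    o,d=ray(info,uv); return o+d*(z-o[2])/d[2]
def proj(info,P):
    r=R.from_quat(info["attitude"]); K=np.array([[info["fx"],0,info["cx"]],[0,info["fy"],info["cy"]],[0,0,1.]])
    q=r.inv().apply(np.atleast_2d(P)-np.array(info["xyz"]))
    return cv2.projectPoints(q,np.zeros(3),np.zeros(3),K,np.array(info["D"],float))[0][:,0]
E
python3 - <<'E'
from h import *
ims=[]
for c in ["top","side"]:
    im=vision.camera(c); i=vision.camera_info(c); ims.append(im)
    print(c,np.round(i["xyz"],3),np.round(R.from_quat(i["attitude"]).as_matrix()[:,2],2))
    for n in ["bore_mouth","cap_center","rail_top","barrel_center","slim_barrel_center","wide_barrel_center"]:
        for b in boxes_of(c,n)[:4]: print(n,round(b["score"],2),np.round(world(c,i,b["xyz"]),3),np.round(proj(i,world(c,i,b["xyz"]))[0]))
cv2.imwrite("pics/top.png",cv2.resize(ims[0],(768,576))); cv2.imwrite("pics/side.png",cv2.resize(ims[1],(768,576)))
print(sense())
E
```

```text
top [ 0.371 -0.012  1.081] [ 0.12  0.03 -0.99]
bore_mouth 0.72 [ 0.499 -0.334  0.085] [380. 194.]
bore_mouth 0.62 [0.52  0.048 0.053] [243. 189.]
cap_center 0.68 [0.528 0.053 0.073] [241. 185.]
rail_top 0.72 [0.513 0.287 0.006] [165. 194.]
rail_top 0.7 [0.339 0.275 0.012] [167. 252.]
barrel_center 0.6 [ 0.605 -0.205  0.07 ] [331. 158.]
slim_barrel_center 0.66 [ 0.497 -0.33   0.084] [379. 195.]
wide_barrel_center 0.61 [ 0.444 -0.193  0.052] [328. 215.]
side [0.437 0.77  0.873] [ 0.04 -0.69 -0.72]
bore_mouth 0.76 [0.527 0.083 0.044] [238. 233.]
cap_center 0.78 [0.537 0.066 0.07 ] [234. 219.]
rail_top 0.8 [0.346 0.295 0.007] [324. 335.]
rail_top 0.58 [0.512 0.304 0.006] [237. 335.]
barrel_center 0.7 [ 0.601 -0.191  0.046] [218. 148.]
slim_barrel_center 0.6 [ 0.505 -0.328  0.053] [259. 114.]
slim_barrel_center 0.44 [0.512 0.302 0.005] [237. 335.]
wide_barrel_center 0.91 [ 0.44  -0.184  0.045] [281. 152.]
{'time_s': 0.7, 'joint_pos': array([-1.38367464e+00,  9.10593519e-02,  1.23067734e+00,  1.93652036e-07,
        1.81978232e+00, -5.66842707e-02]), 'joint_vel': array([ 0.00034284,  0.00078273,  0.00012603,  0.00037258,  0.00171694,
       -0.00077677]), 'tau': array([-1.04860981e-03, -4.46041632e+01, -4.06404448e+01,  6.96562557e-02,
        1.92686717e-02, -4.54690860e-05]), 'ee_pos': array([ 0.14485064, -0.58227758,  0.22266837]), 'tcp_rot': array([9.92579025e-01, 1.21601306e-01, 2.49326432e-06, 3.67352027e-05]), 'ft_force': array([-0.17573735,  0.24052989,  1.02726502]), 'ft_torque': array([-0.01435806,  0.00969636, -0.01186717]), 'finger_force': 0.0, 'finger_gap': 0.08772590263368647}
```

View pics/top.png

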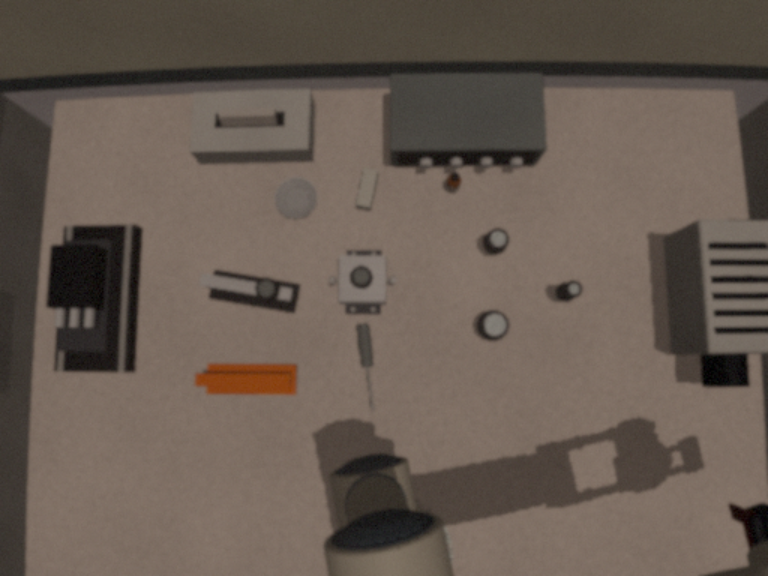

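View pics/side.png

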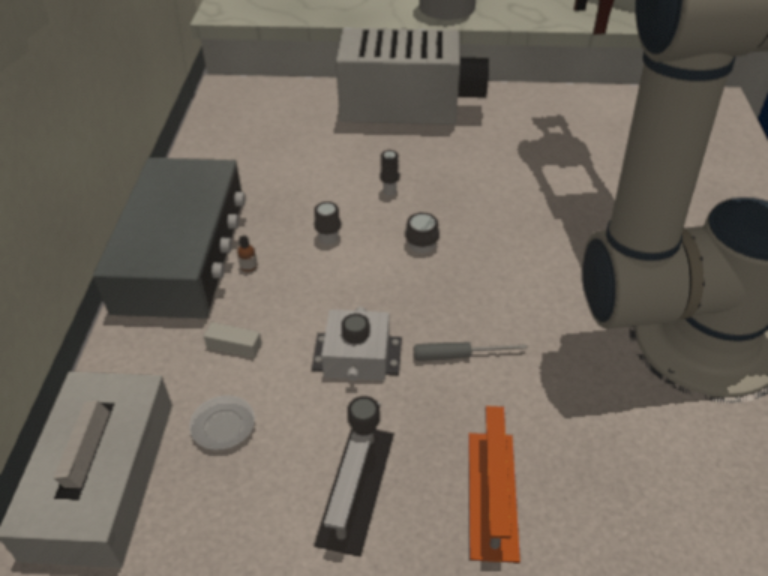

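The top view shows the carrier with its cap at about (362,277) in the doubled picture. The real rail is at (255,290), with the other cap towards its right end. The orange decoy is at (250,380). The three barrels are at (497,240) middle, (493,325) wide and (568,290) slim. I'm moving in now.

>>> play_rows --plan '[[1,[0.52,-0.51,-0.16],[0,0,-1]],[1,[0.52,-0.51,-0.16],[0,0,-1]],[1,[0.52,-0.51,-0.16],[0,0,-1]],[1,[0.52,-0.51,-0.16],[0,0,-1]],[1,[0.52,-0.51,-0.16],[0,0,-1]],[1,[0.52,-0.51,-0.16],[0,0,-1]],[1,[0.52,-0.51,-0.16],[0,0,-1]]]'

```text
time_s: 1.58
ee_pos: [0.3374, -0.2694, 0.3047]
tcp_rot: [0.93, 0.366, 0.001, 0.002]
ft_force: [0.4, -1.9, 0.4]
finger_gap: 0.0879
finger_force: 0.0
```

```bash
cat >> h.py <<'E'
def look(c,names,fn=None):
    s=sense(); i=vision.camera_info(c); im=vision.camera(c)
    if fn: cv2.imwrite("pics/"+fn,cv2.resize(im,(768,576)))
    for n in names:
        for b in boxes_of(c,n)[:3]:
            w=world(c,i,b["xyz"]); print(n,round(b["score"],2),np.round(w,4),np.round(proj(i,w)[0]))
    yaw=R.from_quat(s["tcp_rot"]).as_matrix()[:,0]
    print("t",s["time_s"],"tcp",np.round(s["ee_pos"],4),"yaw",round(float(np.arctan2(yaw[1],yaw[0])),4),"gap",round(s["finger_gap"],4),"F",np.round(s["ft_force"],1))
    return s,i,im
def cmd(s,target,dyaw=0):
    d=R.from_quat(s["tcp_rot"]).inv().apply(np.array(target)-s["ee_pos"])/0.5
    print("shift",np.round(d,4),"rz",round(-dyaw/0.5,4))
E
python3 - <<'E'
from h import *
s,i,im=look("wrist",["barrel_center","slim_barrel_center","wide_barrel_center","bore_mouth"],"w1.png")
print(np.round(i["xyz"],3),np.round(R.from_quat(i["attitude"]).as_matrix(),2))
cmd(s,[0.49,0.03,0.26],0.5)
E
```

```text
slim_barrel_center 0.62 [ 0.4997 -0.3307  0.0817] [394. 103.]
wide_barrel_center 0.86 [ 0.4379 -0.1961  0.0495] [268.  62.]
t 1.575 tcp [ 0.3374 -0.2694  0.3047] yaw 0.7504 gap 0.0879 F [ 0.4 -1.9  0.4]
[ 0.388 -0.221  0.467] [[ 0.68 -0.71 -0.18]
 [-0.73 -0.66 -0.18]
 [ 0.    0.26 -0.97]]
shift [ 0.6314 -0.2302  0.0891] rz -1.0
```

View pics/w1.png

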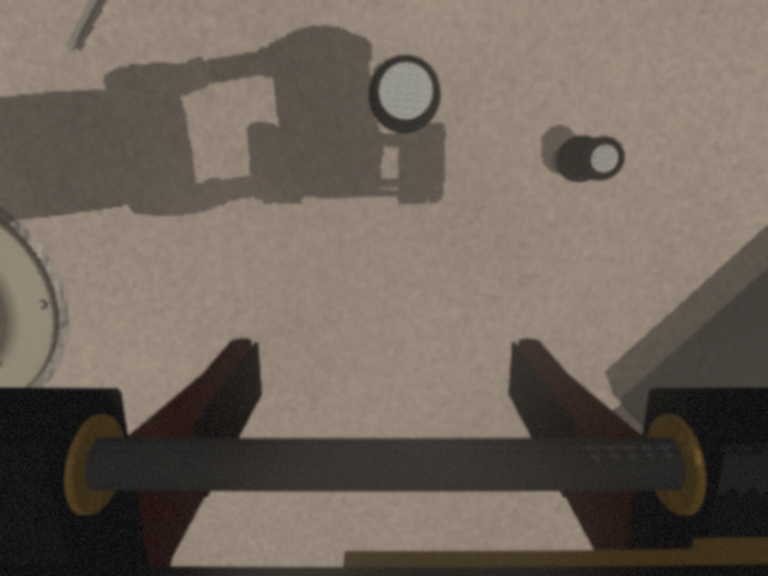

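The wrist view shows the wide barrel at (404,92) and the slim one at (600,158), with the fingers at the bottom. Image up is tool +x. I'm going on to the carrier.

>>> play_rows --plan '[[1,[0.63,-0.23,0.04],[0,0,-1]],[1,[0.63,-0.23,0.04],[0,0,-1]],[1,[0.63,-0.23,0.04],[0,0,-1]],[1,[0.63,-0.23,0.04],[0,0,-1]],[1,[0.63,-0.23,0.04],[0,0,-1]],[1,[0.63,-0.23,0.04],[0,0,-1]],[1,[0.63,-0.23,0.04],[0,0,-1]],[1,[0.63,-0.23,0.04],[0,0,-1]]]'

```text
time_s: 2.82
ee_pos: [0.4894, 0.0242, 0.2824]
tcp_rot: [0.813, 0.582, -0.0, -0.0]
ft_force: [-0.0, -0.1, -0.7]
finger_gap: 0.0878
finger_force: 0.0
```

```bash
cat >> h.py <<'E'
def mask(c,n,k=0):
    o=outline_of(c,n)
    return o[k]["mask"].astype(np.uint8) if len(o)>k else None
E
python3 - <<'E'
from h import *
s,i,im=look("wrist",["cap_center","bore_mouth","rail_top"],"w2.png")
m=mask("wrist","cap_center")
cs=max(cv2.findContours(m,0,1)[0],key=cv2.contourArea); print("cap ell",cv2.fitEllipse(cs))
o=outline_of("wrist","bore_mouth")
for q in o: print(q["score"],cv2.minAreaRect(cv2.findNonZero(q["mask"].astype(np.uint8))))
o=outline_of("wrist","rail_top")
for q in o: print(q["score"],cv2.minAreaRect(cv2.findNonZero(q["mask"].astype(np.uint8))))
E
```

```text
cap_center 0.94 [0.5304 0.0586 0.0717] [281. 131.]
bore_mouth 0.96 [0.5347 0.0556 0.048 ] [284. 131.]
rail_top 0.87 [0.4986 0.2057 0.0068] [215.  19.]
rail_top 0.7 [0.3419 0.2313 0.0059] [88. 43.]
t 2.825 tcp [0.4894 0.0242 0.2824] yaw 1.2416 gap 0.0878 F [-0.  -0.1 -0.7]
cap ell ((282.8202819824219, 132.4282684326172), (35.88266372680664, 37.182682037353516), 168.25303649902344)
0.73 ((279.1835021972656, 128.96578979492188), (109.16097259521484, 102.20646667480469), 75.61860656738281)
0.62 ((216.24339294433594, 15.784992218017578), (38.64237976074219, 50.80256652832031), 82.23483276367188)
0.62 ((76.29881286621094, 35.41716003417969), (101.76922607421875, 61.30769348144531), 67.38013458251953)
```

View pics/w2.png

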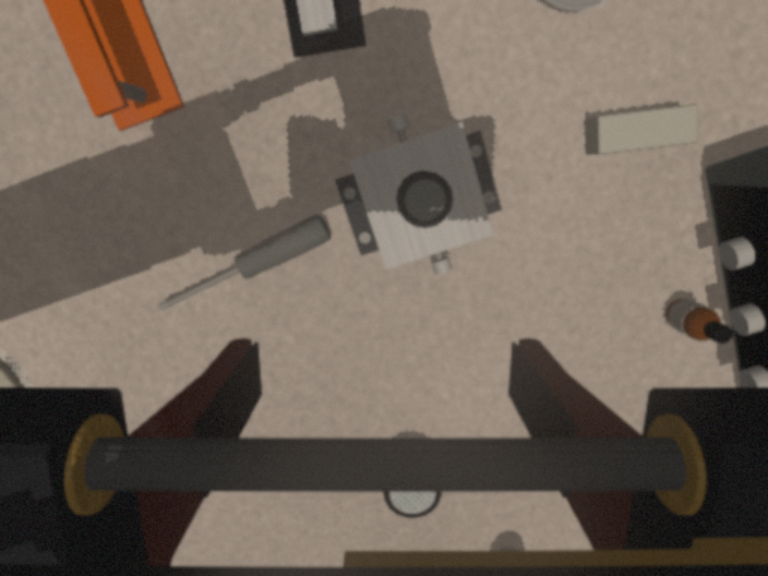

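The cap is at about (424,198) doubled and stands clear. The rail's near end shows at (320,20), and the bench around the block is clear apart from the screwdriver.

Run:
```python
from h import *
s=sense(); i=vision.camera_info("wrist")
for z in(.065,.072,.078): print(atz(i,(282.8,132.4),z))
print(i["fx"],np.round(i["xyz"],3))
for c in ["top","side"]:
    im=vision.camera(c); ii=vision.camera_info(c)
    for n in ["cap_center","rail_top"]:
        for q in outline_of(c,n)[:3]:
            m=q["mask"].astype(np.uint8); r=cv2.minAreaRect(cv2.findNonZero(m)); print(c,n,round(q["score"],2),np.round(r[0],1),np.round(r[1],1),round(r[2],1), np.round(atz(ii,r[0],.07),4))
p=np.array([*atz(i,(282.8,132.4),.072)[:2],.13]); cmd(s,p,.3)
```

```text
[0.53242032 0.05708503 0.065     ]
[0.53205006 0.0577182  0.072     ]
[0.5317327  0.05826092 0.078     ]
331.46155047432563 [0.512 0.091 0.445]
top rail_top 0.62 [162.  193.1] [59.9 20.9] 10.5 [0.5083 0.2786 0.07  ]
top rail_top 0.58 [161. 252.] [22. 60.] 90.0 [0.3419 0.2772 0.07  ]
side cap_center 0.81 [236. 219.] [20. 20.] 90.0 [0.5318 0.0662 0.07  ]
side rail_top 0.61 [235.9 326.4] [31.7 86.9] 16.7 [0.5095 0.3211 0.07  ]
side rail_top 0.6 [328.4 322.7] [105.4  33. ] 88.7 [0.3442 0.305  0.07  ]
shift [0.0889 0.0596 0.3059] rz -0.6
```

>>> play_rows --plan '[[1,[0.089,0.06,0.27],[0,0,-0.3]],[1,[0.089,0.06,0.27],[0,0,-0.3]],[1,[0.089,0.06,0.27],[0,0,-0.3]],[1,[0.089,0.06,0.27],[0,0,-0.3]]]'

```text
time_s: 3.98
ee_pos: [0.5317, 0.0584, 0.147]
tcp_rot: [0.767, 0.642, -0.001, -0.001]
ft_force: [-0.2, -0.0, 0.3]
finger_gap: 0.0881
finger_force: 0.0
```

```bash
cat >> h.py <<'E'
def ell(c,n):
    m=mask(c,n)
    if m is None: print(n,"none"); return None
    e=cv2.fitEllipse(max(cv2.findContours(m,0,1)[0],key=cv2.contourArea)); print(n,"ell",np.round(np.hstack([e[0],e[1],e[2]]),1)); return e
E
python3 - <<'E'
from h import *
s,i,im=look("wrist",["cap_center","bore_mouth"],"w3.png")
e=ell("wrist","cap_center"); p=atz(i,e[0],.073); print(p)
cmd(s,[p[0],p[1],.062])
E
```

```text
cap_center 0.88 [0.5336 0.0619 0.0749] [257. 202.]
bore_mouth 0.77 [0.538  0.0658 0.0511] [262. 188.]
t 3.975 tcp [0.5317 0.0584 0.147 ] yaw 1.3942 gap 0.0881 F [-0.2 -0.   0.3]
cap_center ell [257.1 205.5  54.1  57.3   5.5]
[0.53265524 0.05854706 0.073     ]
shift [0.0008 0.0022 0.1701] rz 0.0
```

View pics/w3.png

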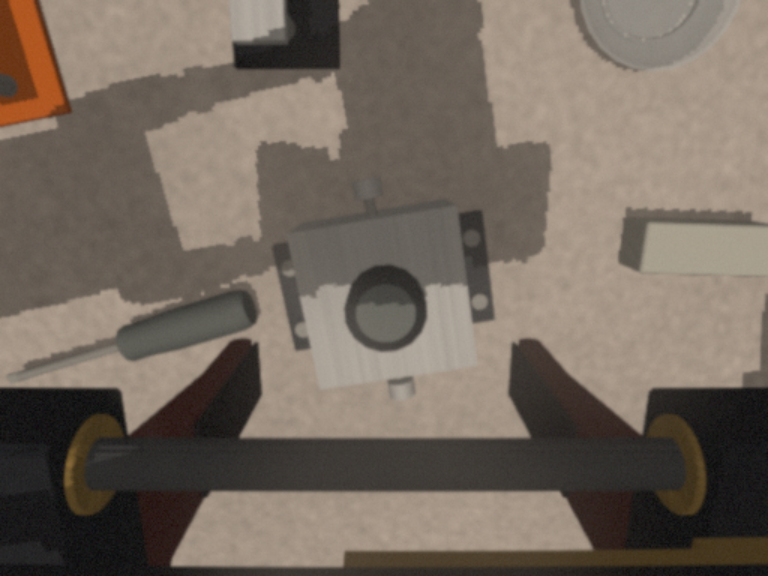

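The cap is centred between the fingers at (386,308) doubled, so I'm descending and gripping.

>>> play_rows --plan '[[1,[0.001,0.002,0.1],[0,0,0]],[1,[0.001,0.002,0.15],[0,0,0]],[1,[0.001,0.002,0.17],[0,0,0]],[1,[0.001,0.002,0.17],[0,0,0]],[-0.5,[0.001,0.002,0.17],[0,0,0]],[-0.5,[0.001,0.002,0.17],[0,0,0]],[-0.5,[0.001,0.002,0.17],[0,0,0]],[-0.5,[0.001,0.002,0.17],[0,0,0]],[-0.5,[0.001,0.002,0.17],[0,0,0]]]' --grip_force 20

```text
time_s: 5.3
ee_pos: [0.5333, 0.0587, 0.0627]
tcp_rot: [0.767, 0.642, -0.0, -0.0]
ft_force: [0.6, -0.4, 1.6]
finger_gap: 0.0419
finger_force: 20.1
```

>>> play_rows --plan '[[-0.5,[0,0,-0.06],[0,0,0]],[-0.5,[0,0,-0.15],[0,0,0]],[-0.5,[0,0,-0.27],[0,0,0]],[-0.5,[0.15,-0.06,-0.36],[0,0,0]],[-0.5,[0.3,-0.11,-0.36],[0,0,0]],[-0.5,[0.3,-0.11,-0.36],[0,0,0]],[-0.5,[0.3,-0.11,-0.36],[0,0,0]],[-0.5,[0.3,-0.11,-0.36],[0,0,0]]]'

```text
time_s: 6.3
ee_pos: [0.5056, 0.2155, 0.2422]
tcp_rot: [0.767, 0.642, -0.0, 0.0]
ft_force: [-0.0, 0.4, -0.9]
finger_gap: 0.0412
finger_force: 20.0
```

Run:
```python
from h import *
s,i,im=look("wrist",["cap_center","rail_top"],"w4.png")
for q in outline_of("wrist","cap_center"):
    m=q["mask"].astype(np.uint8); e=cv2.fitEllipse(max(cv2.findContours(m,0,1)[0],key=cv2.contourArea)); print("cap",round(q["score"],2),np.round(e[0],1),np.round(e[1],1),atz(i,e[0],.1))
for q in outline_of("wrist","rail_top"):
    r=cv2.minAreaRect(cv2.findNonZero(q["mask"].astype(np.uint8))); print("rail",round(q["score"],2),np.round(r[0]),np.round(r[1]),round(r[2],1))
```

```text
cap_center 0.76 [0.507  0.2155 0.2509] [258. 252.]
rail_top 0.85 [0.5181 0.3045 0.0058] [253.  91.]
t 6.3 tcp [0.5056 0.2155 0.2422] yaw 1.394 gap 0.0412 F [-0.   0.4 -0.9]
cap 0.67 [256.5 251.5] [81.5 85.4] [0.49443137 0.1488659  0.1       ]
rail 0.76 [253. 111.] [188.  54.] 90.0
rail 0.73 [100. 136.] [185.  69.] 74.7
```

View pics/w4.png

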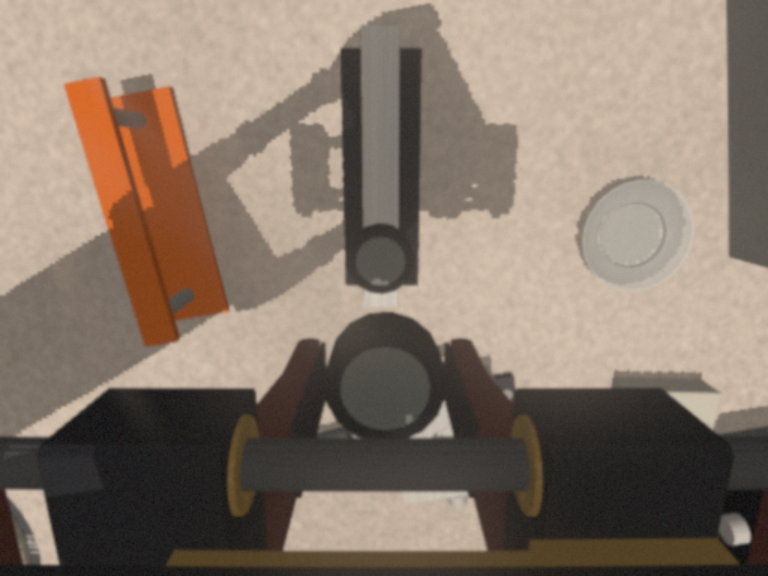

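The rail lies straight up the image: its bar spans columns 361–400 and its far end is at row 28 (doubled). The other cap's head is at (380,260), so the far stretch is free. The held cap is at (385,380).

Run:
```python
from h import *
s=sense(); i=vision.camera_info("wrist"); im=cv2.imread("pics/w4.png"); g=cv2.GaussianBlur(cv2.cvtColor(im,6),(0,0),2).astype(float)
mid=[]
for r in range(70,200,15):
    d=np.diff(g[r,345:418]); a,b=d.argmax()+345.5,d.argmin()+345.5
    L=atz(i,((a+.5)/1.5-.5,(r+.5)/1.5-.5),.07); Rr=atz(i,((b+.5)/1.5-.5,(r+.5)/1.5-.5),.07); mid.append((L+Rr)/2); print(r,a,b,np.round(mid[-1],4),round(np.linalg.norm(L-Rr),4))
mid=np.array(mid); k=np.polyfit(mid[:,1],mid[:,0],1); print("slope",k, "yaw want",np.pi/2-np.arctan(k[0]))
end=atz(i,(380.5/1.5,27.5/1.5),.07); oc=atz(i,(380/1.5,261/1.5),.106); print("end",end,"other",oc)
```

```text
70 360.5 399.5 [0.5258 0.3396 0.07  ] 0.0243
85 360.5 399.5 [0.5242 0.331  0.07  ] 0.0245
100 360.5 399.5 [0.5226 0.3223 0.07  ] 0.0247
115 361.5 399.5 [0.5213 0.3133 0.07  ] 0.0242
130 360.5 398.5 [0.519  0.3045 0.07  ] 0.0244
145 361.5 398.5 [0.5177 0.2953 0.07  ] 0.0239
160 361.5 398.5 [0.516  0.2861 0.07  ] 0.0241
175 362.5 398.5 [0.5146 0.2767 0.07  ] 0.0236
190 361.5 398.5 [0.5126 0.2673 0.07  ] 0.0244
slope [0.18104    0.46428564] yaw want 1.3916962113820202
end [0.53055022 0.36324087 0.07      ] other [0.50575349 0.22705462 0.106     ]
```

Run:
```python
from h import *
cmd(sense(),[.5163,.287,.103],-.002)
```

```text
shift [ 0.1456 -0.005   0.2789] rz 0.004
```

>>> play_rows --plan '[[-0.5,[0.1,-0.004,0],[0,0,0]],[-0.5,[0.146,-0.005,0.03],[0,0,0]],[-0.5,[0.146,-0.005,0.15],[0,0,0]],[-0.5,[0.146,-0.005,0.23],[0,0,0]],[-0.5,[0.146,-0.005,0.27],[0,0,0]],[-0.5,[0.146,-0.005,0.279],[0,0,0]],[-0.5,[0.146,-0.005,0.279],[0,0,0]],[-0.5,[0.146,-0.005,0.279],[0,0,0]]]'

```text
time_s: 7.55
ee_pos: [0.517, 0.2887, 0.1054]
tcp_rot: [0.767, 0.642, 0.002, 0.0]
ft_force: [0.3, 0.2, -0.1]
finger_gap: 0.0411
finger_force: 20.0
```

Run:
```python
from h import *
s=sense(); print(s["ee_pos"],s["ft_force"])
im=vision.camera("side"); cv2.imwrite("pics/s2.png",cv2.resize(im[210:370,150:310],(640,640))[:600])
```

```text
[0.51697641 0.28870025 0.10541461] [ 0.3054304   0.1583159  -0.14985632]
```

View pics/s2.png

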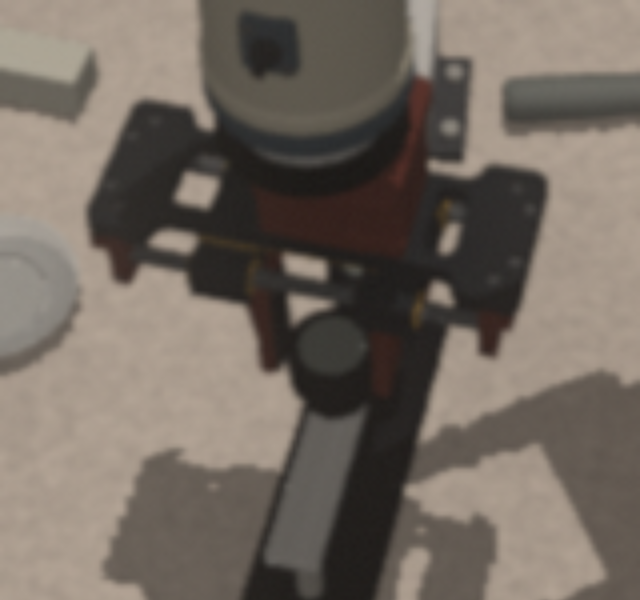

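The side view shows the cap held over the bar at about (330,360) in the crop, centred across it. I'm lowering it under force guard.

>>> play_rows --plan '[[-0.5,[0,0,0.004],[0,0,0]],[-0.5,[0,0,0.008],[0,0,0]],[-0.5,[0,0,0.008],[0,0,0]]]'

```text
time_s: 7.98
ee_pos: [0.5158, 0.2882, 0.0988]
tcp_rot: [0.767, 0.642, -0.0, -0.0]
ft_force: [0.2, -0.7, -1.1]
finger_gap: 0.0414
finger_force: 20.0
```

>>> play_rows --plan '[[-0.5,[0,0,0.003],[0,0,0]],[-0.5,[0,0,0.003],[0,0,0]]]'

```text
time_s: 8.22
ee_pos: [0.5159, 0.2883, 0.0974]
tcp_rot: [0.767, 0.642, -0.0, -0.0]
ft_force: [-0.7, -0.6, -0.3]
finger_gap: 0.0412
finger_force: 20.0
```

>>> play_rows --plan '[[-0.5,[0,0,0.003],[0,0,0]],[-0.5,[0,0,0.003],[0,0,0]]]'

```text
time_s: 8.48
ee_pos: [0.5161, 0.2884, 0.0966]
tcp_rot: [0.767, 0.642, 0.0, 0.0]
ft_force: [-0.7, -0.4, 3.0]
finger_gap: 0.0415
finger_force: 20.0
```

>>> play_rows --plan '[[-0.5,[0,0,0.001],[0,0,0]],[-0.5,[0,0,0.001],[0,0,0]]]'

```text
time_s: 8.72
ee_pos: [0.5161, 0.2884, 0.0967]
tcp_rot: [0.767, 0.642, 0.0, 0.0]
ft_force: [-2.2, -0.6, 5.3]
finger_gap: 0.0413
finger_force: 20.0
```

>>> play_rows --plan '[[0.2,[0,0,-0.002],[0,0,0]],[0.6,[0,0,-0.002],[0,0,0]],[0.6,[0,0,-0.002],[0,0,0]],[0.6,[0,0,-0.03],[0,0,0]],[0.6,[0,0,-0.12],[0,0,0]],[0.6,[0,0,-0.24],[0,0,0]],[1,[-0.05,0,-0.3],[0,0,0]],[1,[-0.14,0,-0.3],[0,0,0]],[1,[-0.14,0,-0.3],[0,0,0]],[1,[-0.14,0,-0.3],[0,0,0]]]'

```text
time_s: 9.98
ee_pos: [0.5037, 0.2197, 0.2461]
tcp_rot: [0.767, 0.642, 0.0, -0.0]
ft_force: [0.8, 0.7, 0.4]
finger_gap: 0.088
finger_force: 0.0
```

Run:
```python
from h import *
s,i,im=look("wrist",["cap_center","rail_top"],"w5.png")
for q in outline_of("wrist","cap_center"):
    m=q["mask"].astype(np.uint8); e=cv2.fitEllipse(max(cv2.findContours(m,0,1)[0],key=cv2.contourArea)); print("cap",round(q["score"],2),np.round(e[0],1),np.round(e[1],1),atz(i,e[0],.1))
cmd(s,[.53,-.02,.25],.0)
```

```text
cap_center 0.95 [0.5154 0.2882 0.1096] [255. 109.]
rail_top 0.83 [0.345  0.2876 0.0083] [115. 136.]
rail_top 0.62 [0.5181 0.3229 0.0066] [252.  78.]
t 9.975 tcp [0.5037 0.2197 0.2461] yaw 1.3935 gap 0.088 F [0.8 0.7 0.4]
cap 0.57 [256.2 112.2] [46.2 47.9] [0.51591512 0.28547556 0.1       ]
shift [-0.4627  0.1363 -0.0082] rz -0.0
```

View pics/w5.png

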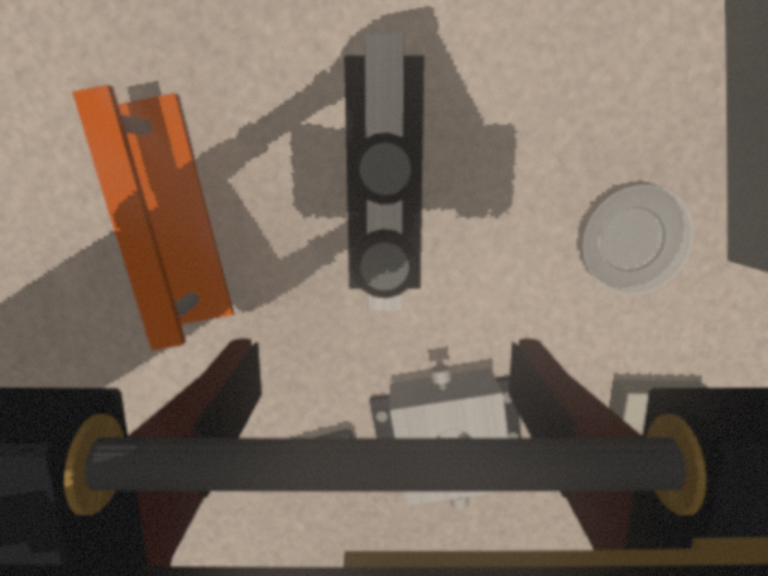

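The cap stands on the bar at (385,168), with the other cap undisturbed at (385,266). Next I'm looking at the empty bore.

>>> play_rows --plan '[[1,[-0.46,0.136,0.08],[0,0,0]],[1,[-0.46,0.136,0.08],[0,0,0]],[1,[-0.46,0.136,0.08],[0,0,0]],[1,[-0.46,0.136,0.08],[0,0,0]],[1,[-0.46,0.136,0.08],[0,0,0]],[1,[-0.46,0.136,0.08],[0,0,0]]]'

```text
time_s: 10.92
ee_pos: [0.5302, -0.0182, 0.2055]
tcp_rot: [0.767, 0.642, 0.0, -0.0]
ft_force: [-0.2, -0.1, -0.1]
finger_gap: 0.0879
finger_force: 0.0
```

Run:
```python
from h import *
s,i,im=look("wrist",["bore_mouth","barrel_center"],"w6.png")
cv2.imwrite("pics/w6raw.png",im)
g=cv2.GaussianBlur(cv2.cvtColor(im,6),(0,0),1)
p0=proj(i,[.533,.0585,.05])[0]; print(p0)
# outline of bore via circle hough near p0
x,y=int(p0[0]),int(p0[1]); c=g[y-45:y+45,x-45:x+45]
h=cv2.HoughCircles(c,cv2.HOUGH_GRADIENT,1.5,20,param1=60,param2=15,minRadius=12,maxRadius=32)
for q in h[0][:4]: print(q[:2]+[x-45,y-45],q[2],atz(i,q[:2]+[x-45,y-45],.05))
cv2.imwrite("pics/w6c.png",np.hstack([cv2.resize(c,(400,400)),cv2.resize(g[:, :],(400,300))[:300]]) if 0 else cv2.resize(im[y-60:y+60,x-80:x+80],(800,600)))
print(i["fx"],i["xyz"])
cmd(s,[.565,-.25,.28],0)
```

```text
bore_mouth 0.77 [0.5352 0.059  0.0488] [247. 101.]
t 10.925 tcp [ 0.5302 -0.0182  0.2055] yaw 1.394 gap 0.0879 F [-0.2 -0.1 -0.1]
[244.27307138 101.94304967]
[244.75 104.75] 17.7 [0.53297364 0.05595967 0.05      ]
[217.75  79.25] 19.65 [0.51292764 0.08231502 0.05      ]
331.46155047432563 [0.54304912 0.05051803 0.36759736]
shift [-0.4441  0.15   -0.1493] rz 0.0
```

View pics/w6c.png

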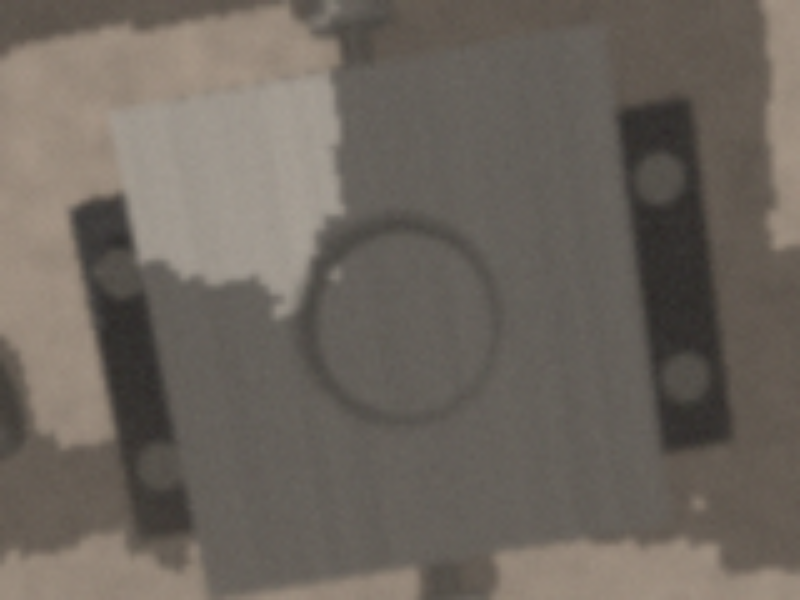

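The bore mouth ring spans crop columns 300–500 and rows 213–425. That puts its centre near pixel (244,104.6), which is about (0.533, 0.056). Now to the barrel, turning so the gripper body stays clear of the instrument box.

>>> play_rows --plan '[[1,[-0.35,0.084,-0.1],[0,0,1]],[1,[-0.35,0.084,-0.1],[0,0,1]],[1,[-0.35,0.084,-0.1],[0,0,1]],[1,[-0.35,0.084,-0.1],[0,0,1]],[1,[-0.35,0.084,-0.1],[0,0,1]]]'

```text
time_s: 11.7
ee_pos: [0.541, -0.1973, 0.2555]
tcp_rot: [0.901, 0.433, 0.0, -0.0]
ft_force: [-0.4, -0.7, -0.1]
finger_gap: 0.0875
finger_force: 0.0
```

>>> play_rows --plan '[[1,[0,0,0],[0,0,1]],[1,[0,0,0],[0,0,1]],[1,[0,0,0],[0,0,1]],[1,[0,0,0],[0,0,1]]]'

```text
time_s: 12.2
ee_pos: [0.5409, -0.1964, 0.2555]
tcp_rot: [0.98, 0.198, -0.0, -0.0]
ft_force: [-1.0, -1.4, -0.4]
finger_gap: 0.0881
finger_force: 0.0
```

Run:
```python
from h import *
s,i,im=look("wrist",["barrel_center","wide_barrel_center","slim_barrel_center"],"w7.png")
for q in outline_of("wrist","barrel_center"):
    m=q["mask"].astype(np.uint8); e=cv2.fitEllipse(max(cv2.findContours(m,0,1)[0],key=cv2.contourArea)); p=atz(i,e[0],.055);print("barrel",round(q["score"],2),np.round(e[0],1),np.round(e[1],1),p); cmd(s,[p[0],p[1],.15],-.15)
```

```text
barrel_center 0.64 [ 0.6046 -0.2039  0.0646] [287. 123.]
wide_barrel_center 0.83 [ 0.4467 -0.1974  0.0481] [227. 244.]
slim_barrel_center 0.65 [ 0.5034 -0.3288  0.0122] [339. 232.]
t 12.2 tcp [ 0.5409 -0.1964  0.2555] yaw 0.3986 gap 0.0881 F [-1.  -1.4 -0.4]
barrel 0.58 [285.6 122.7] [42.7 43. ] [ 0.60416169 -0.20366326  0.055     ]
shift [0.1111 0.0626 0.2109] rz 0.3
```

View pics/w7.png

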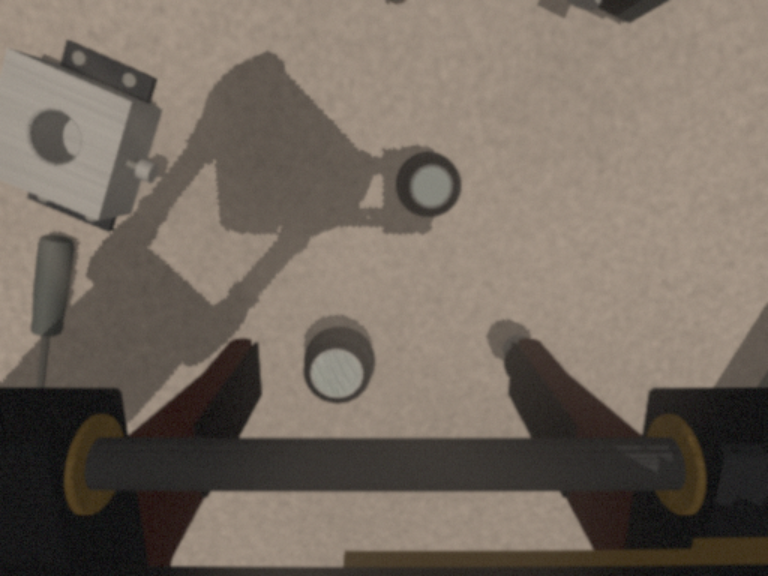

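The barrel is at (430,185) doubled with nothing tall around it. The wide barrel is at (338,370) and the slim one behind the right finger. I'm moving to hover over the middle barrel.

>>> play_rows --plan '[[1,[0.111,0.063,0.1],[0,0,0.3]],[1,[0.111,0.063,0.2],[0,0,0.3]],[1,[0.111,0.063,0.21],[0,0,0.3]],[1,[0.111,0.063,0.21],[0,0,0.3]]]'

```text
time_s: 12.95
ee_pos: [0.6037, -0.2065, 0.152]
tcp_rot: [0.993, 0.122, 0.0, 0.0]
ft_force: [0.4, -0.9, 0.5]
finger_gap: 0.0881
finger_force: 0.0
```

Run:
```python
from h import *
s,i,im=look("wrist",["barrel_center"],"w8.png")
for q in outline_of("wrist","barrel_center"):
    m=q["mask"].astype(np.uint8); e=cv2.fitEllipse(max(cv2.findContours(m,0,1)[0],key=cv2.contourArea)); print("barrel",round(q["score"],2),np.round(e[0],1),np.round(e[1],1),atz(i,e[0],.055))
g=cv2.GaussianBlur(cv2.cvtColor(im,6),(0,0),1)
# bright lens blob inside the mask
v=g[m>0]; t=(np.percentile(v,5)+np.percentile(v,97))/2
b=((g>t)&(cv2.erode(m,np.ones((5,5)))>0)).astype(np.uint8)
e=cv2.fitEllipse(max(cv2.findContours(b,0,1)[0],key=cv2.contourArea)); p=atz(i,e[0],.066); print("lens",np.round(e[0],1),np.round(e[1],1),p)
cmd(s,[p[0],p[1],.040])
```

```text
barrel_center 0.6 [ 0.6064 -0.2046  0.0625] [255. 197.]
t 12.95 tcp [ 0.6037 -0.2065  0.152 ] yaw 0.2442 gap 0.0881 F [ 0.4 -0.9  0.5]
barrel 0.86 [254.5 194.7] [55.8 62.7] [ 0.60617471 -0.20442541  0.055     ]
lens [254.2 201.8] [34.5 37.3] [ 0.60338424 -0.20491851  0.066     ]
shift [ 1.000e-04 -3.200e-03  2.241e-01] rz 0.0
```

>>> play_rows --plan '[[1,[0,-0.003,0.1],[0,0,0]],[1,[0,-0.003,0.18],[0,0,0]],[1,[0,-0.003,0.215],[0,0,0]],[1,[0,-0.003,0.223],[0,0,0]],[1,[0,-0.003,0.223],[0,0,0]],[-0.5,[0,-0.003,0.223],[0,0,0]],[-0.5,[0,-0.003,0.223],[0,0,0]],[-0.5,[0,-0.003,0.223],[0,0,0]],[-0.5,[0,-0.003,0.223],[0,0,0]],[-0.5,[0,-0.003,0.223],[0,0,0]]]' --grip_force 30

```text
time_s: 14.35
ee_pos: [0.6036, -0.2049, 0.0391]
tcp_rot: [0.993, 0.122, -0.0, -0.0]
ft_force: [0.6, -1.8, -0.5]
finger_gap: 0.0416
finger_force: 30.4
```

>>> play_rows --plan '[[-0.5,[0,0,-0.05],[0,0,0]],[-0.5,[0,0,-0.15],[0,0,0]],[-0.5,[0,0,-0.24],[0,0,0]],[-0.5,[0,-0.1,-0.24],[0,0,0]],[-0.5,[0,-0.2,-0.24],[0,0,0]],[-0.5,[-0.01,-0.3,-0.24],[0,0,0]],[-0.5,[-0.01,-0.4,-0.24],[0,0,0]],[-0.5,[-0.01,-0.5,-0.24],[0,0,0]],[-0.5,[-0.011,-0.54,-0.24],[0,0,0]],[-0.5,[-0.011,-0.54,-0.24],[0,0,0]],[-0.5,[-0.011,-0.54,-0.24],[0,0,0]]]'

```text
time_s: 15.72
ee_pos: [0.5334, 0.0546, 0.1589]
tcp_rot: [0.993, 0.121, -0.0, 0.0]
ft_force: [0.7, 0.0, -1.8]
finger_gap: 0.0417
finger_force: 30.0
```

Run:
```python
from h import *
s,i,im=look("wrist",["barrel_center","bore_mouth"],"w9.png")
m=mask("wrist","barrel_center")
g=cv2.GaussianBlur(cv2.cvtColor(im,6),(0,0),1)
v=g[m>0]; t=(np.percentile(v,5)+np.percentile(v,97))/2
b=((g>t)&(cv2.erode(m,np.ones((5,5)))>0)).astype(np.uint8)
e=cv2.fitEllipse(max(cv2.findContours(b,0,1)[0],key=cv2.contourArea)); p=atz(i,e[0],s["ee_pos"][2]+.027)
print("lens",np.round(e[0],1),np.round(e[1],1),p,"in tool",R.from_quat(s["tcp_rot"]).inv().apply(p-s["ee_pos"]))
i2=vision.camera_info("wrist"); print(proj(i,[.533,.056,.05]))
cmd(s,[.533,.056,.0915])
```

```text
barrel_center 0.87 [0.5423 0.056  0.1848] [258. 251.]
barrel_center 0.3 [0.5117 0.2174 0.103 ] [ 17. 188.]
bore_mouth 0.82 [0.5556 0.06   0.0484] [256. 167.]
t 15.725 tcp [0.5334 0.0546 0.1589] yaw 0.2428 gap 0.0417 F [ 0.7  0.  -1.8]
lens [256.3 266.7] [51.4 66.5] [0.53526598 0.05500572 0.18588954] in tool [ 1.94791916e-03  6.02841374e-05 -2.70008191e-02]
[[254.43583338 194.41288843]]
shift [ 1.000e-04 -3.000e-03  1.348e-01] rz 0.0
```

View pics/w9.png

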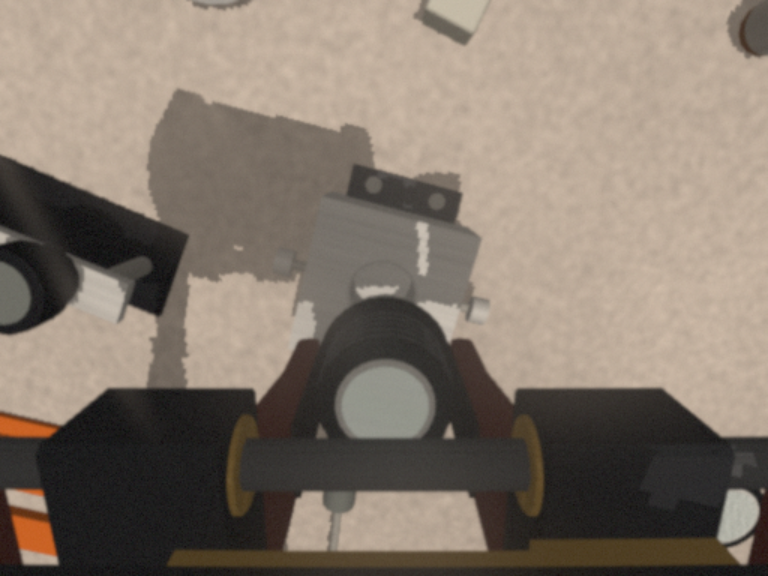

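The held barrel's lens is at (384,405) and the bore mouth's arc shows just ahead at (381,265), in line with the prediction. I'm lowering it to just above the mouth and then feeling my way in.

>>> play_rows --plan '[[-0.5,[0,-0.003,0.08],[0,0,0]],[-0.5,[0,-0.003,0.12],[0,0,0]],[-0.5,[0,-0.003,0.132],[0,0,0]],[-0.5,[0,-0.003,0.136],[0,0,0]],[-0.5,[0,-0.003,0.14],[0,0,0]],[-0.5,[0,-0.003,0.14],[0,0,0]]]'

```text
time_s: 16.68
ee_pos: [0.5331, 0.0572, 0.0899]
tcp_rot: [0.993, 0.122, 0.001, 0.0]
ft_force: [0.0, 0.2, -1.8]
finger_gap: 0.0416
finger_force: 30.0
```

>>> play_rows --plan '[[-0.5,[0,0,0.002],[0,0,0]],[-0.5,[0,0,0.004],[0,0,0]],[-0.5,[0,0,0.004],[0,0,0]]]'

```text
time_s: 17.05
ee_pos: [0.5329, 0.0571, 0.0879]
tcp_rot: [0.993, 0.122, 0.0, 0.0]
ft_force: [-1.4, 0.2, 2.4]
finger_gap: 0.0417
finger_force: 30.0
```

>>> play_rows --plan '[[-0.5,[0,0,0.003],[0,0,0]],[-0.5,[0,0,0.003],[0,0,0]]]'

```text
time_s: 17.3
ee_pos: [0.5331, 0.0571, 0.0877]
tcp_rot: [0.993, 0.122, 0.001, 0.0]
ft_force: [-4.1, -1.6, 9.0]
finger_gap: 0.0413
finger_force: 30.0
```

>>> play_rows --plan '[[-0.5,[-0.002,0,0],[0,0,0]],[-0.5,[-0.003,0,0],[0,0,0]],[-0.5,[-0.003,0,0],[0,0,0]]]'

```text
time_s: 17.68
ee_pos: [0.5313, 0.0564, 0.0854]
tcp_rot: [0.993, 0.121, -0.0, 0.0]
ft_force: [-0.4, -2.3, -1.5]
finger_gap: 0.0414
finger_force: 30.0
```

>>> play_rows --plan '[[-0.5,[0,0,0.003],[0,0,0]],[-0.5,[0,0,0.006],[0,0,0]],[-0.5,[0,0,0.006],[0,0,0]]]'

```text
time_s: 18.05
ee_pos: [0.5312, 0.0564, 0.0819]
tcp_rot: [0.993, 0.121, -0.0, 0.0]
ft_force: [1.4, -4.4, -2.6]
finger_gap: 0.0418
finger_force: 30.0
```

>>> play_rows --plan '[[-0.5,[0,0.001,0.004],[0,0,0]],[-0.5,[0,0.001,0.008],[0,0,0]],[-0.5,[0,0.001,0.012],[0,0,0]],[-0.5,[0,0.001,0.012],[0,0,0]]]'

```text
time_s: 18.55
ee_pos: [0.5313, 0.0563, 0.0763]
tcp_rot: [0.993, 0.122, -0.0, 0.0]
ft_force: [1.0, -3.0, -1.1]
finger_gap: 0.0413
finger_force: 30.0
```

Sliding freely, so I'm continuing to just above home.

>>> play_rows --plan '[[-0.5,[0,0.0006,0.005],[0,0,0]],[-0.5,[0,0.0006,0.01],[0,0,0]],[-0.5,[0,0.0006,0.015],[0,0,0]],[-0.5,[0,0.0006,0.02],[0,0,0]],[-0.5,[0,0.0006,0.025],[0,0,0]],[-0.5,[0,0.0006,0.03],[0,0,0]],[-0.5,[0,0.0006,0.03],[0,0,0]]]'

```text
time_s: 19.42
ee_pos: [0.5313, 0.0562, 0.061]
tcp_rot: [0.993, 0.122, -0.0, -0.0]
ft_force: [1.3, -2.3, -4.0]
finger_gap: 0.0417
finger_force: 30.0
```

>>> play_rows --plan '[[-0.5,[0,0,0.003],[0,0,0]],[-0.5,[0,0,0.003],[0,0,0]]]'

```text
time_s: 19.68
ee_pos: [0.5313, 0.0562, 0.0599]
tcp_rot: [0.993, 0.122, -0.0, -0.0]
ft_force: [0.0, -2.0, -2.3]
finger_gap: 0.0414
finger_force: 30.0
```

>>> play_rows --plan '[[-0.5,[0,0,0.002],[0,0,0]],[-0.5,[0,0,0.004],[0,0,0]],[-0.5,[0,0,0.004],[0,0,0]]]'

```text
time_s: 20.05
ee_pos: [0.5314, 0.0562, 0.059]
tcp_rot: [0.993, 0.122, 0.0, -0.0]
ft_force: [-3.5, -1.1, 5.2]
finger_gap: 0.0413
finger_force: 30.0
```

>>> play_rows --plan '[[-0.5,[0,0,0.003],[0,0,0]],[-0.5,[0,0,0.003],[0,0,0]]]'

```text
time_s: 20.3
ee_pos: [0.5315, 0.0562, 0.059]
tcp_rot: [0.993, 0.122, 0.0, -0.0]
ft_force: [-7.1, -1.3, 11.7]
finger_gap: 0.0416
finger_force: 30.0
```

>>> play_rows --plan '[[-0.5,[0,0,-0.004],[0,0,0]],[0.2,[0,0,-0.004],[0,0,0]],[0.7,[0,0,-0.004],[0,0,0]],[0.7,[0,0,-0.004],[0,0,0]],[0.7,[0,0,-0.02],[0,0,0]],[0.7,[0,0,-0.06],[0,0,0]],[0.7,[0,0,-0.14],[0,0,0]],[0.7,[-0.04,0,-0.25],[0,0,0]],[0.7,[-0.14,0,-0.32],[0,0,0]],[0.7,[-0.14,0,-0.32],[0,0,0]],[0.7,[-0.14,0,-0.32],[0,0,0]]]'

```text
time_s: 21.68
ee_pos: [0.4638, 0.0392, 0.2174]
tcp_rot: [0.993, 0.122, 0.001, 0.0]
ft_force: [0.7, -0.3, -0.1]
finger_gap: 0.0748
finger_force: 0.0
```

Run:
```python
from h import *
s,i,a=look("wrist",["barrel_center","bore_mouth","cap_center"])
b=vision.camera("side")
cv2.imwrite("pics/fin.png",np.hstack([cv2.resize(a[60:360,20:320],(400,400)),cv2.resize(b[100:380,130:410],(400,400))]))
```

```text
barrel_center 0.58 [0.5328 0.054  0.0848] [259. 108.]
bore_mouth 0.97 [0.5386 0.0568 0.0518] [257. 102.]
cap_center 0.95 [0.515  0.2707 0.0876] [ 3. 66.]
t 21.675 tcp [0.4638 0.0392 0.2174] yaw 0.2436 gap 0.0748 F [ 0.7 -0.3 -0.1]
```

View pics/fin.png

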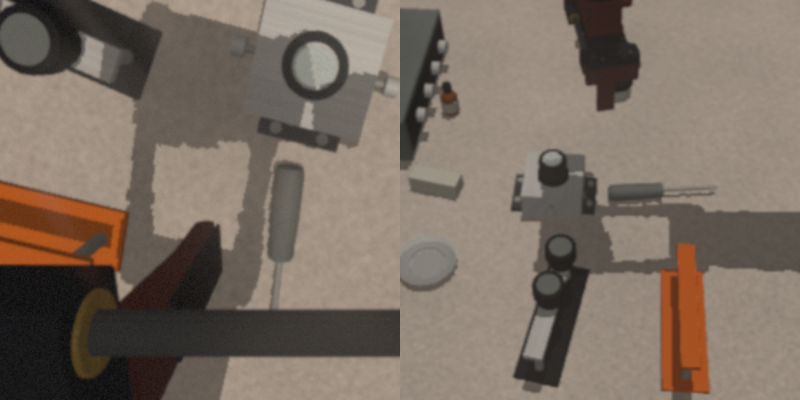

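The barrel is seated upright in the block: (315,65) in the left half and (553,165) in the right. Both caps stand on the rail, at (560,250) and (548,288), and the gripper is clear of everything.

```bash
python3 -c "from bench import sign_off; print(sign_off())"
```

```text
the job is handed in; nothing more can be done
None
```

The dust cap stands head up on the rail beside the other cap. The middle barrel is in the bore with its collar home on the block, and the job was handed in at about 22 s on the robot's clock; no verdict came back.

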